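# Take the diffuser off the cabinet light

### The arm

A 6-joint arm with a two-finger parallel gripper is mounted at the origin on a cart in front of the work surface, level with it; the furniture and walls round the work are solid. World frame = base frame: x ahead of the robot, y to its left, z up, the work surface at z = 0. Lengths are in m, angles in rad, forces in N, time in s.
With the tool pointing down it reaches from about 0.375 to 0.9 m from the base axis. Payload 3.1 kg.
Tool frame: the origin (TCP) lies between the finger pads; the fingertips stand 17 mm ahead of it and the grasp point (between the pads) lies 2 mm behind it (robot.nose_length is the distance from the TCP to the fingertips, in m); z points along the fingers, y is the line along which they close (so a half turn about z gives the same grasp; the last joint's range is limited). The gripper opens to 87 mm and grips with 3 to 60 N. Pads are 19 mm wide; open, the fingers measure 117 mm over their backs; the gripper's body (75 mm by 190 mm) begins 51 mm behind the grasp point.
Start: joints at [1.067, 0.527, 1.433, -0, 1.181, -0.178], TCP at [0.199, 0.592, 0.202] pointing down, gripper open.
Joint ranges: [-3.08, 3.08], [-0.75, 2.2], [0.22, 2.44], [-1.43, 4.57], [0, 2.65], [-2.85, 2.85]. Speed limits (rad/s): [2.79, 2.79, 3.14, 3.14, 3.14, 3.14].

### API

Orientations are given as a unit quaternion [x, y, z, w].
In Python, from rig import robot, cams gives the robot as it stands.
- The arm moves only by the shell command python3 -m pendant 'ROWS' [FORCE]. ROWS is JSON, a list of rows, each an object with "jaw": the opening, from 0 (shut) to 1 (fully open); "linear": the shift along the tool's x, y, z in cm, a list of three; "twist": the turn about the tool's z in degrees. A call has 1 to 12 rows; each row shifts and turns the commanded pose from where the row before left it, along the tool's axes as they then stand; what a row does not reach is not made up. A row lasts 1/12 s, in which the tool goes at most 41.7 mm and 7.16 degrees, less where a joint would pass 70% of its speed; a pose out of reach is approached as far as the arm can. A call is refused whole if a number of a shift passes 4.17 or a number of a turn 7.16, either way. A call with a gripper value outside its range is refused whole. The fingers move at their own pace and stop on an object; FORCE is the grip in N (left out, the last holds). Time passes only in rows, so rows that do not move let the fingers close. It gives the time, the measured TCP pose, the force, the opening and the grip force at its end, in the units of the state.
- robot.get_obs(): the state, without advancing time (a new reading comes with each control period).
- cams.camera(name): name is "side" or "top" or "wrist"; returns a dict with "color" (400x640x3 uint8, blue, green, red), "depth" (400x640 float32, m along the optical axis (not along the pixel's ray), 0 where there is no reading), "fov_y" (degrees; the focal length in pixels is half the picture's height over the tangent of half this angle, whatever the lens; pixels are square), "cx", "cy" (the principal point, pixels), "k1" (the pictures are not rectified: a ray, as slopes to the right and down, at radius r is drawn at 1 + k1 r^2 times it, then the intrinsics apply), "view" (4x4, takes a point from world to camera coordinates). Camera axes: x right, y down, z forward; pixel columns grow to the right and rows downward; lengths in m; the calibration is good to about 2 mm. A picture is of the moment at which its call begins.
- robot.hand_in(): hands the job in; it is judged then, once.
The state is a dict: "time": time; "q": joint angles; "joint_velocities": joint speeds; "joint_torque": joint torques, N m; "position": TCP position; "tool_rot": TCP orientation; "ft_force": force on the tool from outside, world axes, zero at the start; "moment": the same for the moment, N m; "grip_width": finger opening in m; "grip_force": force on a finger pad.
Only numpy, scipy, OpenCV 4.12 (cv2) and the standard library are available. Lean on these libraries where they do the work, as an engineer would, in place of code of your own. Each camera call takes 0.05 s, during which the arm holds its last target. There are 200 camera calls.

### The job

The under-cabinet light lies on its back on the worktop and its diffuser needs washing. Press the light's release tab inward so that the diffuser's near edge springs up, swing the diffuser up about its far edge and draw it out of the frame, then lower it onto the empty chopping board beside it, grip rib upward, and let go only once it rests there, flat and wholly on the board. Leave the spice jar and the wooden salt mill that stand between light and board where they are.

Things in the scene. Friction and masses are not known exactly. Their poses are not given: they have to be found in the camera images.
- light: Grey open frame 190 (x) x 140 (y) x 46 mm high, fixed. Origin: centre of underside; z up; -x: tab side (towards the robot, give or take yaw), +x: pivot side. Near and far walls 46 mm high, side walls 42. Closed, the diffuser's origin is 16 mm above this origin, axes parallel; its panel top is then 38 mm and rib top 63 mm up. A catch behind the tab holds it; a spring plunger pushes its near half up.
- tab (a joint): Release tab, a slide: 0 out, 0.010 m fully in. It moves along the light's +x (inward) against a spring: about 3 N to start, 6 to 8 N fully in; it springs back when let go. At 0.005 to 0.007 the catch comes free and the diffuser's near edge springs up about 16 mm by itself (tilt about 0.12 rad) and stays up.
- tab_face (a point): Point fixed in the light (does not move with the tab): centre of the tab's outer face while the tab is out, at (-107, 0, 23) mm in the light's frame, axes as the light's. The face is 42 mm wide (y), reaches from 10 to 36 mm above the worktop and stands 22 mm proud of the near wall.
- pivot (a point): Point fixed in the light where the diffuser pivots, (75.5, 0, 36) mm in the light's frame; the pivot axis runs along the light's y. A lip on the far wall, 40 to 46 mm up, overhangs the diffuser's two tongues by 7 mm from here on; a ledge below carries that edge.
- diffuser: White snap-in cover, 0.08 to 0.17 kg. Panel 144 (x) x 118 (y) x 4 mm, top 22 mm above the origin; z outward (up when closed). Origin: below the panel's centre, level with the foot of the hook under its near edge (x = -72 to -62 mm). Two bosses below at x = 46 mm: it lies level on a flat surface, origin at that surface. Two tongues at +x, to x = 83 mm (y = +-35 mm).
- rib (a point): Point in the diffuser, (-30, 0, 38) mm in its frame: where to pinch the grip rib, which is 36 mm long (x), 12 mm thick (y) and reaches from 22 to 47 mm above the diffuser's origin. Pinch across its thickness.
- diffuser_edge (a point): Point in the diffuser, (75.5, 0, 20) mm in its frame: mid of its far edge, at point pivot while in the frame. After the near edge has sprung up, swing it up about the pivot by 0.3 rad or more so that the hook clears the near wall, then draw it 10 mm or more towards the light's -x to free the tongues; nothing else holds it.
- board: The empty striped wooden chopping board beside the light (not the one far to the right with food on it), 345 (x) x 245 (y) mm, its top 20 mm above the worktop, fixed. Its origin lies 28 mm below the worktop and 6 mm off its middle: use point board_top.
- board_top (a point): Centre of the empty board's top face, 20 mm above the worktop; axes as the board's: x along its 345 mm length, z up.
- jar: Spice jar with a lid, 45 mm across, 106 mm high, loose, standing between light and board near the robot. Origin: centre of its underside. Leave it alone.
- salt_mill: Light wooden salt mill, 55 mm across, 164 mm high, loose, standing behind, between light and board. Origin: centre of its underside. Leave it alone.

How it is judged:
By the outcome, as a careful person would: the job done as asked, in the order asked, and still so for the second after the job is handed in, with the robot touching nothing.
It also fails if it takes over 61 s, if anything falls off the work surface, if the arm or the gripper's body presses on something with over 40 N, if the wrist force passes 120 N, or if a joint passes its speed limit or range.

## Working session

There is one attempt and no reset: what is moved stays moved. The work goes in short steps, Python scripts to look and compute and a shell command to move; the robot and the scene stay as the last step left them, time stands still between calls to the robot, and variables do not carry over. Pictures are saved under pics/ and viewed, at most 12 in all, crops included, and the job is handed in when it is done.

```bash
mkdir -p pics; ls
cat > h.py <<'E'
import numpy as np, cv2
from rig import robot, cams
def K(c):
    h,w=c["color"].shape[:2]; f=h/2/np.tan(np.radians(c["fov_y"])/2); return f
def rays(c,uv):
    f=K(c); uv=np.atleast_2d(np.float64(uv)); d=(uv-[c["cx"],c["cy"]])/f; s=d.copy()
    for _ in range(20): s=d/(1+c["k1"]*(s**2).sum(1,keepdims=True))
    V=np.array(c["view"]); R=V[:3,:3]; o=-R.T@V[:3,3]
    return o,np.c_[s,np.ones(len(s))]@R
def onplane(c,uv,z):
    o,d=rays(c,uv); return o+d*((z-o[2])/d[:,2])[:,None]
def cloud(c):
    h,w=c["depth"].shape; v,u=np.mgrid[:h,:w]; o,d=rays(c,np.c_[u.ravel(),v.ravel()])
    return (o+d*c["depth"].reshape(-1,1)).reshape(h,w,3)
def proj(c,P):
    V=np.array(c["view"]); p=np.atleast_2d(P)@V[:3,:3].T+V[:3,3]; s=p[:,:2]/p[:,2:]; s=s*(1+c["k1"]*(s**2).sum(1,keepdims=True))
    return s*K(c)+[c["cx"],c["cy"]]
E
python3 - <<'E'
from h import *
import pickle
D={}
for n in("side","top","wrist"):
    c=cams.camera(n); D[n]=c; cv2.imwrite(f"pics/{n}0.png",c["color"])
    o,_=rays(c,[[0,0]]); print(n,o.round(3),c["k1"],c["fov_y"],(c["depth"]>0).mean())
pickle.dump(D,open("c0.pkl","wb"))
print(robot.get_obs())
E
```

```text
pics
side [0.285 0.65  0.441] -0.079462675061225 57.05865844180303 0.99590234375
top [ 0.535 -0.002  1.054] -0.047288323703250534 47.61285699303854 0.99628125
wrist [0.123 0.617 0.383] -0.06602408693001936 62.385065513019335 0.9959921875
{'time': 0.15, 'q': array([ 1.06750553e+00,  5.28250216e-01,  1.43357029e+00, -1.98706371e-05,
        1.18137722e+00, -1.78500044e-01]), 'joint_velocities': array([ 0.0004139 , -0.00089056, -0.00258506,  0.00069665,  0.0005291 ,
       -0.00224719]), 'joint_torque': array([ 6.34518801e-04, -4.40428054e+01, -1.76841027e+01,  6.33780286e-02,
        5.52520354e-02, -1.11400861e-04]), 'position': array([0.1991442 , 0.59182649, 0.20170992]), 'tool_rot': array([ 1.61678748e-01,  9.86843117e-01, -7.59424309e-04, -2.59652267e-04]), 'ft_force': array([ 0.67850685,  0.61327582, -1.50032014]), 'moment': array([-0.02263839, -0.01871108, -0.0406901 ]), 'grip_force': 0.0, 'grip_width': 0.08715718817605572}
```

View pics/top0.png

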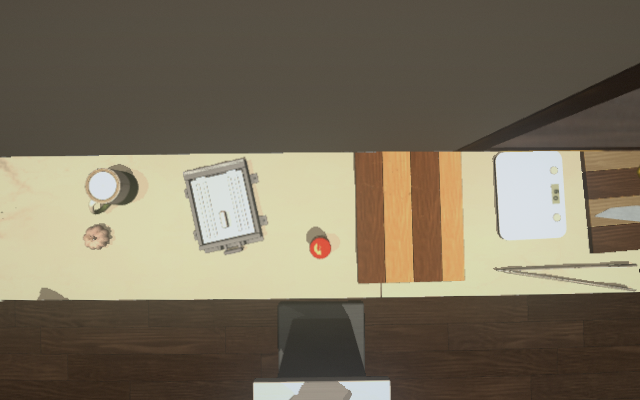

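View pics/side0.png

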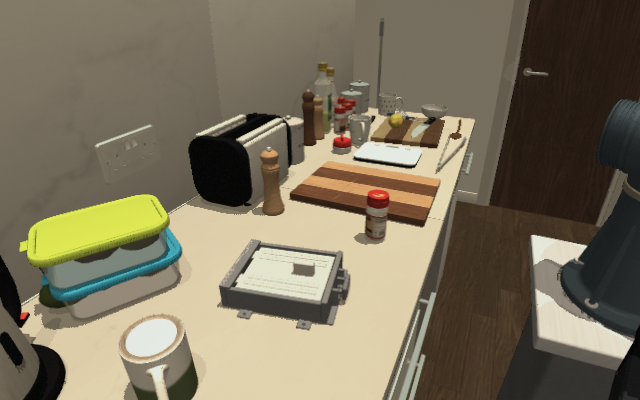

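The top view shows the light at about (226,207) with its rib at (223,218), the jar's lid at (320,247) and the board at x 356-464, y 152-282. The mill is hidden under a dark overhead cabinet whose front edge is at row 155. The side view shows the mill at (271,185), the jar at (377,215) and the light at (285,280).

Run:
```python
from h import *
import pickle
D=pickle.load(open("c0.pkl","rb"))
T=D["top"];S=D["side"];ct=cloud(T);cs=cloud(S)
print("cabinet",[ct[r,c].round(3) for r,c in((60,150),(60,400),(145,150),(145,226),(145,320),(145,400),(165,300))])
# light: points by height
def rect(C,lo,hi,xr,yr,name):
    m=(C[...,2]>lo)&(C[...,2]<hi)&(C[...,0]>xr[0])&(C[...,0]<xr[1])&(C[...,1]>yr[0])&(C[...,1]<yr[1])
    p=C[m]; r=cv2.minAreaRect(p[:,:2].astype(np.float32)*1000); print(name,len(p),p[:,:2].mean(0).round(4),"med z",np.median(p[:,2]).round(4),"rect mm",np.round(r[0],1),np.round(r[1],1),round(r[2],2)); return p
for n,C in(("top",ct),("side",cs)):
    rect(C,.04,.05,(.35,.7),(.12,.42),n+" walls")
    rect(C,.033,.0395,(.35,.7),(.12,.42),n+" panel")
    rect(C,.055,.07,(.35,.7),(.12,.42),n+" rib")
    rect(C,.013,.025,(.3,.8),(-.45,-.04),n+" board")
    rect(C,.09,.115,(.35,.5),(-.1,.1),n+" jar")
    rect(C,.1,.17,(.45,.75),(-.1,.2),n+" mill")
np.set_printoptions(suppress=True)
hsv=cv2.cvtColor(T["color"],cv2.COLOR_BGR2HSV)
a=T["color"].astype(int)
# grey frame mask in top
m=((a.max(2)<130)&(a.max(2)-a.min(2)<25)).astype(np.uint8); m[:158]=0;m[270:]=0;m[:,:180]=0;m[:,272:]=0
cv2.imwrite("pics/m.png",np.hstack([cv2.resize(T["color"][150:265,175:280],None,fx=5,fy=5)[:575]]))
```

```text
cabinet [array([0.596, 0.063, 0.881]), array([ 0.596, -0.035,  0.877]), array([0.595, 0.141, 0.672]), array([0.595, 0.078, 0.667]), array([ 0.595, -0.003,  0.662]), array([ 0.595, -0.073,  0.657]), array([ 0.65 ,  0.043, -0.   ])]
top walls 1893 [0.5675 0.2199] med z 0.0426 rect mm [551.2 215.9] [199.2 138.8] 12.19
top panel 2483 [0.5553 0.2171] med z 0.0377 rect mm [549.5 216. ] [199.4 139.6] 12.02
top rib 78 [0.5272 0.21  ] med z 0.0625 rect mm [527.1 210.5] [35.4 10.9] 15.64
top board 14959 [ 0.53   -0.2234] med z 0.0192 rect mm [ 527.2 -266.6] [298.3 366.8] 0.03
top jar 336 [ 0.4655 -0.0005] med z 0.1058 rect mm [ 4.653e+02 -3.000e-01] [41.2 41.2] 44.9
top mill 293 [ 0.4668 -0.0007] med z 0.1059 rect mm [467.7  -1.4] [41.9 35.3] 89.88
side walls 2683 [0.5565 0.2318] med z 0.0427 rect mm [555.1 218.7] [187.4 141.5] 11.94
side panel 2407 [0.548  0.2251] med z 0.0386 rect mm [545.9 219.8] [201.4 135.9] 11.95
side rib 165 [0.5218 0.2143] med z 0.0627 rect mm [523.3 212.3] [36.1 12.9] 13.81
side board 5501 [ 0.5425 -0.2078] med z 0.0212 rect mm [ 580.8 -247.5] [410.3 406.8] 0.45
side jar 314 [0.46   0.0088] med z 0.1063 rect mm [463.4   1.2] [40.9 45. ] 46.56
side mill 641 [ 6.509e-01 -6.000e-04] med z 0.1211 rect mm [597.4  -3.4] [ 43.7 295.2] 88.21
```

View pics/m.png

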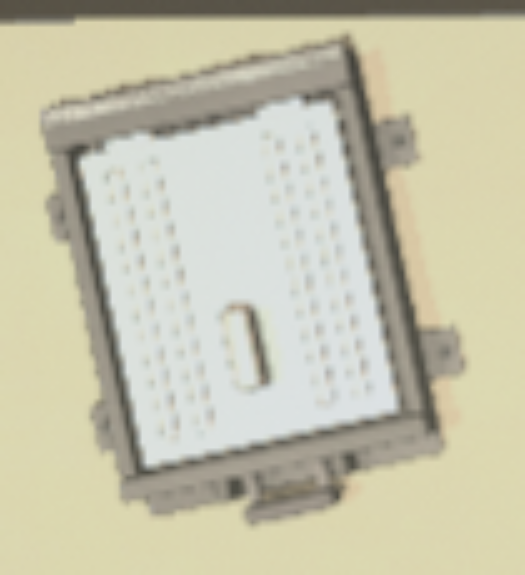

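The crop confirms the yaw: the tab is at (295,500) on the near wall, the rib at (245,345), and the frame leans left going away, so yaw is about +12°. Next I'll get the board, the mill and the cabinet underside.

Run:
```python
from h import *
import pickle
D=pickle.load(open("c0.pkl","rb"))
T=D["top"];S=D["side"];ct=cloud(T);cs=cloud(S)
h=cv2.cvtColor(T["color"],cv2.COLOR_BGR2HSV)
m=((h[...,1]>110)&(ct[...,2]>.01)&(ct[...,2]<.03)).astype(np.uint8); m[:,:340]=0;m[:,480:]=0
v,u=np.where(cv2.morphologyEx(m,cv2.MORPH_OPEN,np.ones((5,5))))
p=onplane(T,np.c_[u,v],.02)
print("board rect",cv2.minAreaRect((p[:,:2]*1000).astype(np.float32)),p.min(0).round(4),p.max(0).round(4))
q=cs[150:217,250:292].reshape(-1,3); q=q[(q[:,2]>.015)&(q[:,2]<.17)&(q[:,0]>.55)&(q[:,0]<.72)]
print("mill",q.min(0).round(3),q.max(0).round(3),np.median(q,0).round(3),S["view"][2][:3])
c=ct[148:160,100:300].reshape(-1,3);c=c[c[:,2]>.4];print("cabinet bottom",c[:,2].min())
# tab
f=(ct[...,2]>.02)&(ct[...,2]<.05)&(ct[...,1]>.1)&(ct[...,1]<.3)&(ct[...,0]>.4)&(ct[...,0]<.5)
x=ct[f]; L=np.array([np.cos(np.radians(12)),np.sin(np.radians(12))]); s=(x[:,:2]-[.5535,.217])@np.array([L,[-L[1],L[0]]]).T
print("tab in light frame", s[s[:,0]<-96].min(0),s[s[:,0]<-96].max(0), len(s[s[:,0]<-96]))
for C in(ct,cs):
    f=(C[...,2]>.036)&(C[...,2]<.05)&(abs(C[...,1]-.217)<.12)&(abs(C[...,0]-.5535)<.13)
    x=C[f];s=(x[:,:2]-[.5535,.217])@np.array([L,[-L[1],L[0]]]).T
    print(np.percentile(s,[.3,1,99,99.7],axis=0).round(4).tolist())
```

```text
board rect ((527.9511108398438, -206.13429260253906), (297.071533203125, 243.03346252441406), 0.5022522807121277) [ 0.3789 -0.3283  0.02  ] [ 0.6758 -0.0836  0.02  ]
mill [ 0.7   -0.088  0.015] [0.72  0.01  0.157] [ 0.711 -0.004  0.088] [ 0.37887528 -0.8034355  -0.45928741]
cabinet bottom 0.6123368178380042Traceback (most recent call last):
  File "<stdin>", line 16, in <module>
    return umr_minimum(a, axis, None, out, keepdims, initial, where)
ValueError: zero-size array to reduction operation minimum which has no identity
```

Run:
```python
from h import *
import pickle
D=pickle.load(open("c0.pkl","rb"))
T=D["top"];S=D["side"];cs=cloud(S);ct=cloud(T)
px=lambda a:(np.array(a)+.5)/5-.5+[175,150]
print("tab",onplane(T,px([[248,520],[338,498]]),.036).round(4).tolist())
c=onplane(T,px([[45,110],[350,38],[440,436],[122,483]]),.046);print("corners",c.round(4).tolist(),c.mean(0))
for a,b in((3,0),(2,1)):
  d=c[b]-c[a];print(np.hypot(*d[:2]),np.degrees(np.arctan2(d[1],d[0])))
q=cs[150:217,250:292].reshape(-1,3); q=q[(q[:,2]>.015)&(q[:,2]<.17)&(q[:,0]>.6)&(q[:,0]<.8)&(q[:,1]>-.08)]
print("mill",np.percentile(q,[5,50,95],axis=0).round(3))
for C,n in((ct,"t"),(cs,"s")):
  f=(C[...,2]>.028)&(C[...,2]<.05)&(np.hypot(C[...,0]-.449,C[...,1]-.195)<.03)
  print(n,f.sum(), C[f].min(0) if f.any() else 0)
```

```text
tab [[0.4492, 0.2135, 0.036], [0.4586, 0.173, 0.036]]
corners [[0.6336, 0.3015, 0.046], [0.6641, 0.1646, 0.046], [0.4863, 0.1257, 0.046], [0.467, 0.2675, 0.046]] [0.56276205 0.21480543 0.046     ]
0.17003837749334227 11.532839371375138
0.18195631792152978 12.326126495155641
mill [[ 0.706 -0.042  0.022]
 [ 0.729 -0.004  0.085]
 [ 0.776  0.007  0.15 ]]
t 95 [0.44983837 0.17641829 0.02818013]
s 213 [0.44596639 0.17120267 0.02801138]
```

```bash
python3 -m pendant '[{"jaw":0,"linear":[0,0,0],"twist":-6.12},{"jaw":0,"linear":[0,0,0],"twist":-6.12},{"jaw":0,"linear":[0,0,0],"twist":-6.12},{"jaw":0,"linear":[0,0,0],"twist":-6.12},{"jaw":0,"linear":[0,0,0],"twist":-6.12},{"jaw":0,"linear":[0,0,0],"twist":0}]' 10; python3 -m pendant '[{"jaw":0,"linear":[-1.11,-3.68,0],"twist":0},{"jaw":0,"linear":[-1.11,-3.68,0],"twist":0},{"jaw":0,"linear":[-1.11,-3.68,0],"twist":0},{"jaw":0,"linear":[-1.11,-3.68,0],"twist":0},{"jaw":0,"linear":[-1.11,-3.68,0],"twist":0},{"jaw":0,"linear":[-1.11,-3.68,0],"twist":0},{"jaw":0,"linear":[-1.11,-3.68,0],"twist":0},{"jaw":0,"linear":[-1.11,-3.68,0],"twist":0},{"jaw":0,"linear":[-1.11,-3.68,0],"twist":0},{"jaw":0,"linear":[-1.11,-3.68,0],"twist":0},{"jaw":0,"linear":[-1.11,-3.68,0],"twist":0},{"jaw":0,"linear":[-1.11,-3.68,0],"twist":0}]'
```

```text
time: 0.65
position: [0.1993, 0.592, 0.202]
tool_rot: [-0.105, 0.994, -0.0, -0.0]
ft_force: [-1.1, -0.6, 0.7]
grip_width: 0.0549
grip_force: 0.0
time: 1.65
position: [0.422, 0.1863, 0.2026]
tool_rot: [-0.103, 0.995, 0.0, 0.0]
ft_force: [-0.3, 0.2, -0.2]
grip_width: 0.0007
grip_force: 0.0
```

Run:
```python
from h import *
c=cams.camera("wrist");cv2.imwrite("pics/w1.png",c["color"]);C=cloud(c)
L=np.array([np.cos(np.radians(12)),np.sin(np.radians(12))]);R=np.array([L,[-L[1],L[0]]])
def show(lo,hi,n):
    s=(C[...,:2]-[.555,.2165])@R.T
    f=(C[...,2]>lo)&(C[...,2]<hi)&(abs(s[...,0])<.125)&(abs(s[...,1])<.09)
    p=C[f]; r=cv2.minAreaRect((p[:,:2]*1000).astype(np.float32)) if len(p)>3 else 0
    print(n,f.sum(),r,(np.percentile(s[f],[.5,50,99.5],axis=0)*1000).round(1).tolist())
show(.057,.067,"rib");show(.041,.05,"walls");show(.025,.0365,"tab?");show(.036,.04,"panel")
print(proj(c,[[.452,.1935,.036]]))
```

```text
Traceback (most recent call last):
IndexError: index -1 is out of bounds for axis 0 with size 0
```

View pics/w1.png

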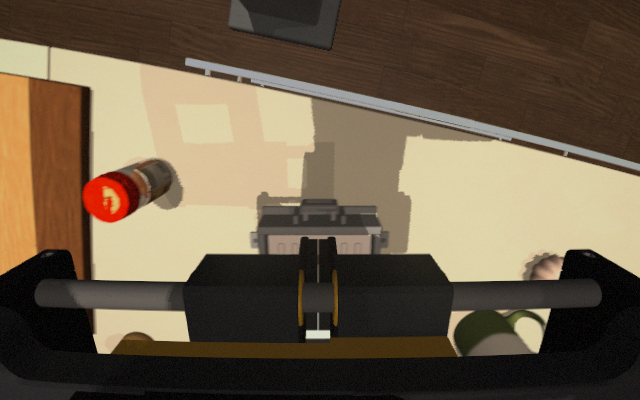

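The wrist view shows the tab at (320,203) on the near wall, in line with the fingers at column 318, with the jar well to the left. Next I'll cast the tab's pixels.

Run:
```python
from h import *
c=cams.camera("wrist")
p=onplane(c,[[302,199.5],[338,199.5]],.036);print("tab",p.round(4).tolist(),p.mean(0))
p=onplane(c,[[260,210],[378,208]],.046);print("near wall",p.round(4).tolist(),p.mean(0))
C=cloud(c);print([C[r,k].round(3).tolist() for r,k in((200,320),(203,320),(206,320),(218,290),(245,290))])
```

```text
tab [[0.4563, 0.1675, 0.036], [0.4483, 0.2064, 0.036]] [0.4522676  0.18695059 0.036     ]
near wall [[0.474, 0.125, 0.046], [0.446, 0.2497, 0.046]] [0.46003971 0.18732114 0.046     ]
[[0.454, 0.187, 0.034], [0.457, 0.188, 0.035], [0.46, 0.189, 0.035], [0.483, 0.158, 0.03], [0.511, 0.164, 0.04]]
```

```bash
python3 -m pendant '[{"jaw":0,"linear":[0,0.1,3.4],"twist":0},{"jaw":0,"linear":[0,0.1,3.4],"twist":0},{"jaw":0,"linear":[0,0,3.4],"twist":0},{"jaw":0,"linear":[0,0,3.4],"twist":0},{"jaw":0,"linear":[0,0,3.4],"twist":0},{"jaw":0,"linear":[0,0,0],"twist":0}]' ; python3 -m pendant '[{"jaw":0,"linear":[-1,0,0],"twist":0},{"jaw":0,"linear":[-0.6,0,0],"twist":0},{"jaw":0,"linear":[-0.3,0,0],"twist":0},{"jaw":0,"linear":[0,0,0],"twist":0}]'
```

```text
time: 2.25
position: [0.4162, 0.1896, 0.0267]
tool_rot: [-0.103, 0.995, -0.0, -0.007]
ft_force: [-0.1, -0.4, -0.2]
grip_width: 0.0006
grip_force: 0.0
time: 2.58
position: [0.4433, 0.1948, 0.0351]
tool_rot: [-0.104, 0.995, 0.0, 0.004]
ft_force: [0.5, 0.2, -0.2]
grip_width: 0.0008
grip_force: 0.0
```

```bash
python3 -m pendant '[{"jaw":0,"linear":[-0.2,0,0],"twist":0},{"jaw":0,"linear":[-0.2,0,0],"twist":0},{"jaw":0,"linear":[-0.2,0,0],"twist":0},{"jaw":0,"linear":[0,0,0],"twist":0}]'; python3 -m pendant '[{"jaw":0,"linear":[-0.2,0,0],"twist":0},{"jaw":0,"linear":[-0.1,0,0],"twist":0},{"jaw":0,"linear":[0,0,0],"twist":0}]'
```

```text
time: 2.92
position: [0.4463, 0.1953, 0.0331]
tool_rot: [-0.104, 0.995, 0.0, 0.001]
ft_force: [-0.4, 0.6, -0.8]
grip_width: 0.0007
grip_force: 0.0
time: 3.17
position: [0.4487, 0.1958, 0.0324]
tool_rot: [-0.104, 0.995, 0.0, 0.0]
ft_force: [0.1, 1.0, -0.3]
grip_width: 0.0008
grip_force: 0.0
```

```bash
for i in 1; do :; done; python3 -m pendant '[{"jaw":0,"linear":[-0.2,0,0],"twist":0},{"jaw":0,"linear":[-0.1,0,0],"twist":0},{"jaw":0,"linear":[0,0,0],"twist":0}]' | grep -E "pos|ft"; python3 -m pendant '[{"jaw":0,"linear":[-0.2,0,0],"twist":0},{"jaw":0,"linear":[-0.1,0,0],"twist":0},{"jaw":0,"linear":[0,0,0],"twist":0}]' | grep -E "pos|ft"
python3 - <<'E'
from h import *
c=cams.camera("side");cv2.imwrite("pics/s2.png",cv2.resize(c["color"][210:350,200:400],None,fx=4,fy=4))
E
```

```text
position: [0.4517, 0.1965, 0.0324]
ft_force: [0.2, -0.7, 0.9]
position: [0.4547, 0.1971, 0.0324]
ft_force: [-0.2, 0.3, -0.2]
```

View pics/s2.png

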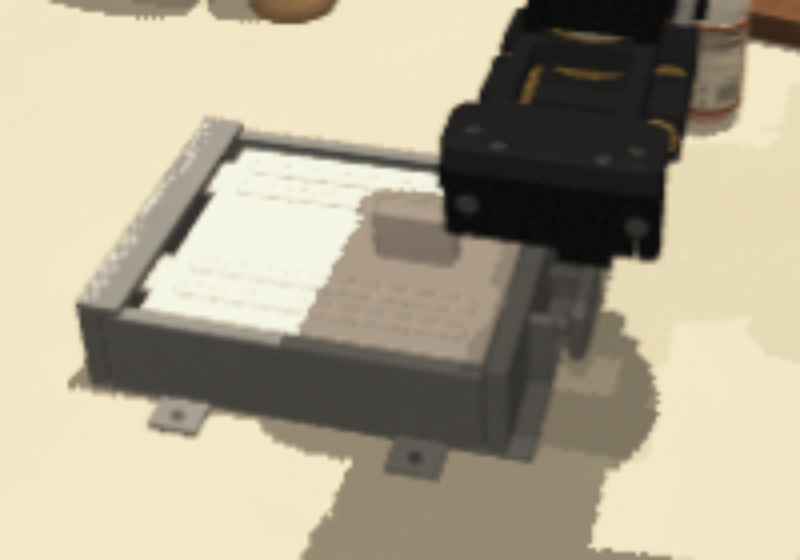

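The crop shows the tab at (585,320), still out, with the diffuser closed. The fingers are behind the tab and have no contact yet, so I'll continue in small steps.

```bash
python3 -m pendant '[{"jaw":0,"linear":[-0.2,0,0],"twist":0},{"jaw":0,"linear":[-0.1,0,0],"twist":0},{"jaw":0,"linear":[0,0,0],"twist":0}]' | grep -E "pos|ft"; python3 -m pendant '[{"jaw":0,"linear":[-0.2,0,0],"twist":0},{"jaw":0,"linear":[-0.1,0,0],"twist":0},{"jaw":0,"linear":[0,0,0],"twist":0}]' | grep -E "pos|ft"
python3 - <<'E'
from h import *
for n in("top","wrist"):
  c=cams.camera(n);C=cloud(c)
  if n=="top": a=cv2.resize(c["color"][185:265,180:280],(500,400))
  else: b=cv2.resize(c["color"][:,160:480],(320,400)); print(proj(c,[[.46,.198,.015]]))
cv2.imwrite("pics/b3.png",b)
E
```

```text
position: [0.4577, 0.1977, 0.0325]
ft_force: [-0.1, 0.0, 0.1]
position: [0.4606, 0.1983, 0.0325]
ft_force: [-0.5, 0.4, 0.8]
[[318.64415766 228.27814485]]
```

View pics/b3.png

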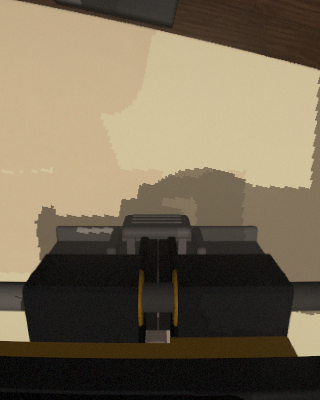

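Run:
```python
from h import *
c=cams.camera("wrist");C=cloud(c)
for u in(300,317,322):
  print(u,[(r,C[r,u].round(3).tolist()) for r in range(205,262,5)])
print(robot.get_obs()["position"])
c=cams.camera("side");C=cloud(c)
f=(np.hypot(C[...,0]-.452,C[...,1]-.195)<.035)&(C[...,2]>.006)&(C[...,2]<.05)
v,u=np.where(f);print(len(v))
for i in range(0,len(v),max(1,len(v)//25)):print(u[i],v[i],C[v[i],u[i]].round(3))
```

```text
300 [(205, [0.452, 0.183, 0.0]), (210, [0.455, 0.184, -0.0]), (215, [0.453, 0.184, 0.015]), (220, [0.453, 0.185, 0.024]), (225, [0.454, 0.185, 0.031]), (230, [0.455, 0.186, 0.035]), (235, [0.458, 0.186, 0.035]), (240, [0.452, 0.186, 0.057]), (245, [0.451, 0.187, 0.064]), (250, [0.452, 0.187, 0.068]), (255, [0.425, 0.185, 0.128]), (260, [0.426, 0.185, 0.129])]
317 [(205, [0.449, 0.195, -0.0]), (210, [0.453, 0.195, -0.002]), (215, [0.451, 0.195, 0.017]), (220, [0.452, 0.195, 0.021]), (225, [0.452, 0.195, 0.031]), (230, [0.453, 0.196, 0.035]), (235, [0.456, 0.196, 0.036]), (240, [0.452, 0.195, 0.053]), (245, [0.451, 0.195, 0.06]), (250, [0.452, 0.195, 0.065]), (255, [0.452, 0.195, 0.071]), (260, [0.453, 0.196, 0.072])]
322 [(205, [0.449, 0.198, -0.0]), (210, [0.452, 0.199, -0.0]), (215, [0.45, 0.198, 0.017]), (220, [0.451, 0.198, 0.022]), (225, [0.451, 0.198, 0.03]), (230, [0.453, 0.198, 0.035]), (235, [0.456, 0.199, 0.034]), (240, [0.451, 0.198, 0.054]), (245, [0.451, 0.198, 0.059]), (250, [0.451, 0.198, 0.065]), (255, [0.451, 0.197, 0.072]), (260, [0.451, 0.198, 0.076])]
[0.46009929 0.1982536  0.0324276 ]
462
330 271 [0.486 0.187 0.039]
331 274 [0.478 0.201 0.046]
328 276 [0.483 0.201 0.039]
327 277 [0.484 0.203 0.039]
346 277 [0.456 0.187 0.036]
339 278 [0.47  0.185 0.027]
333 279 [0.469 0.214 0.048]
327 280 [0.481 0.211 0.039]
345 280 [0.456 0.193 0.034]
340 281 [0.468 0.184 0.021]
336 282 [0.47  0.197 0.027]
333 283 [0.466 0.221 0.046]
332 284 [0.466 0.224 0.046]
332 285 [0.466 0.225 0.045]
335 286 [0.469 0.204 0.025]
345 287 [0.448 0.212 0.037]
336 289 [0.459 0.224 0.037]
340 290 [0.457 0.212 0.027]
342 291 [0.452 0.216 0.03 ]
347 292 [0.448 0.203 0.019]
337 294 [0.456 0.227 0.031]
343 295 [0.449 0.218 0.024]
335 297 [0.46  0.226 0.022]
342 298 [0.451 0.216 0.015]
338 300 [0.454 0.226 0.018]
338 303 [0.455 0.225 0.01 ]
```

Run:
```python
from h import *
print(robot.nose_length, [a for a in dir(robot) if a[0]!="_"])
c=cams.camera("wrist");C=cloud(c)
a=c["color"][200:275,270:370]; a=cv2.convertScaleAbs(a,alpha=2.2,beta=20)
cv2.imwrite("pics/w4.png",cv2.resize(a,None,fx=7,fy=7,interpolation=cv2.INTER_NEAREST))
```

```text
0.017 ['Unreachable', 'get_obs', 'hand_in', 'nose_length']
```

View pics/w4.png

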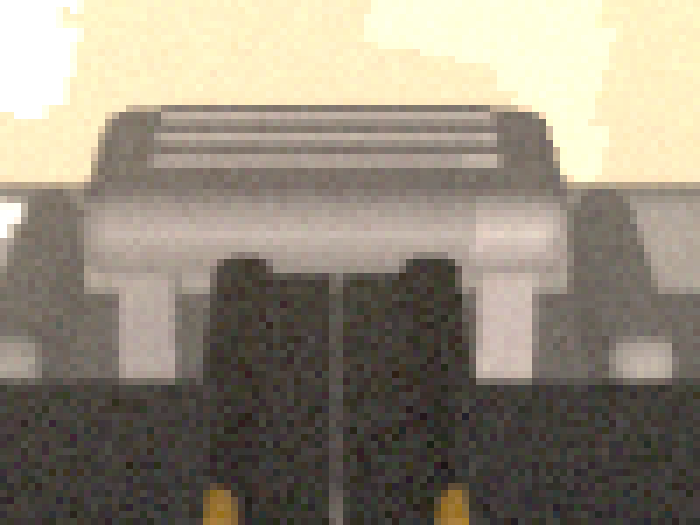

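Run:
```python
from h import *
c=cams.camera("side");C=cloud(c)
for u in(315,335,355):
  print(u,[(r,C[r,u].round(3).tolist()) for r in range(230,280,4)])
o=robot.get_obs();print(o["position"],o["q"].round(4))
w=cams.camera("wrist");print(rays(w,[[0,0]])[0])
```

```text
315 [(230, [0.593, 0.026, 0.002]), (234, [0.586, 0.04, 0.001]), (238, [0.47, 0.277, 0.166]), (242, [0.465, 0.287, 0.167]), (246, [0.461, 0.295, 0.166]), (250, [0.461, 0.295, 0.16]), (254, [0.461, 0.294, 0.153]), (258, [0.464, 0.288, 0.141]), (262, [0.464, 0.288, 0.135]), (266, [0.465, 0.287, 0.127]), (270, [0.511, 0.195, 0.039]), (274, [0.506, 0.205, 0.039]), (278, [0.501, 0.214, 0.039])]
335 [(230, [0.464, 0.22, 0.147]), (234, [0.46, 0.23, 0.147]), (238, [0.445, 0.267, 0.166]), (242, [0.441, 0.276, 0.166]), (246, [0.437, 0.284, 0.167]), (250, [0.435, 0.29, 0.165]), (254, [0.434, 0.29, 0.158]), (258, [0.434, 0.291, 0.153]), (262, [0.437, 0.283, 0.14]), (266, [0.437, 0.283, 0.133]), (270, [0.285, 0.65, 0.441]), (274, [0.472, 0.198, 0.045]), (278, [0.468, 0.206, 0.044])]
355 [(230, [0.427, 0.237, 0.167]), (234, [0.423, 0.247, 0.167]), (238, [0.42, 0.255, 0.166]), (242, [0.417, 0.264, 0.166]), (246, [0.414, 0.272, 0.166]), (250, [0.411, 0.281, 0.166]), (254, [0.409, 0.285, 0.163]), (258, [0.409, 0.284, 0.156]), (262, [0.409, 0.283, 0.149]), (266, [0.411, 0.278, 0.138]), (270, [0.411, 0.277, 0.131]), (274, [0.41, 0.278, 0.125]), (278, [0.455, 0.143, 0.001])]
[0.46004401 0.19827195 0.03246538] [ 0.1835  0.647   1.8762  0.      0.6184 -1.5966]
[0.38163548 0.1807481  0.21416118]
```

Both cameras put the gripper body's underside at z≈0.125 and the fingertips at about 0.05, so the real tips are about 20 mm above the reported TCP, not 17 mm below. The fingers passed over the tab. I'll back off, go lower by this camera-based offset, and push again.

```bash
python3 -m pendant '[{"jaw":0,"linear":[1.5,0.1,0],"twist":0},{"jaw":0,"linear":[1.5,0.1,0],"twist":0},{"jaw":0,"linear":[0,0,0],"twist":0},{"jaw":0,"linear":[0,0,1],"twist":0},{"jaw":0,"linear":[0,0,1],"twist":0},{"jaw":0,"linear":[0,0,0.8],"twist":0},{"jaw":0,"linear":[0,0,0.5],"twist":0},{"jaw":0,"linear":[0,0,0],"twist":0}]' | grep -E "pos|ft"
python3 - <<'E'
from h import *
c=cams.camera("wrist");C=cloud(c)
for u in(310,326): print(u,[(r,C[r,u].round(3).tolist()) for r in range(226,262,3)])
c=cams.camera("side");C=cloud(c)
m=(C[...,2]>.03)&(C[...,2]<.3)&(C[...,0]>.36)&(C[...,0]<.41)&(C[...,1]<.32)&(C[...,1]>.22);print(C[m][:,2].min())
E
```

```text
position: [0.4301, 0.1939, -0.0022]
ft_force: [-0.4, -0.0, 0.4]
310 [(226, [0.422, 0.187, 0.0]), (229, [0.424, 0.187, -0.001]), (232, [0.426, 0.187, -0.001]), (235, [0.428, 0.188, -0.001]), (238, [0.43, 0.188, -0.001]), (241, [0.423, 0.187, 0.019]), (244, [0.422, 0.187, 0.024]), (247, [0.422, 0.187, 0.027]), (250, [0.422, 0.187, 0.031]), (253, [0.422, 0.187, 0.034]), (256, [0.422, 0.187, 0.038]), (259, [0.422, 0.188, 0.041])]
326 [(226, [0.42, 0.196, -0.001]), (229, [0.422, 0.196, -0.0]), (232, [0.424, 0.197, -0.0]), (235, [0.426, 0.197, -0.002]), (238, [0.428, 0.197, -0.001]), (241, [0.421, 0.196, 0.018]), (244, [0.421, 0.195, 0.023]), (247, [0.421, 0.195, 0.027]), (250, [0.421, 0.195, 0.031]), (253, [0.421, 0.195, 0.034]), (256, [0.421, 0.195, 0.037]), (259, [0.421, 0.195, 0.04])]
0.0904023795414754
```

```bash
python3 -m pendant '[{"jaw":0,"linear":[-0.6,0,0],"twist":0},{"jaw":0,"linear":[-0.5,0,0],"twist":0},{"jaw":0,"linear":[-0.3,0,0],"twist":0},{"jaw":0,"linear":[0,0,0],"twist":0}]' | grep -E "pos|ft"; python3 -m pendant '[{"jaw":0,"linear":[-0.2,0,0],"twist":0},{"jaw":0,"linear":[-0.1,0,0],"twist":0},{"jaw":0,"linear":[0,0,0],"twist":0}]' | grep -E "pos|ft"; python3 -m pendant '[{"jaw":0,"linear":[-0.2,0,0],"twist":0},{"jaw":0,"linear":[-0.1,0,0],"twist":0},{"jaw":0,"linear":[0,0,0],"twist":0}]' | grep -E "pos|ft"
```

```text
position: [0.4426, 0.1966, -0.0005]
ft_force: [-4.9, -1.2, 2.1]
position: [0.4446, 0.1971, -0.0005]
ft_force: [-4.2, -0.7, 1.5]
position: [0.4477, 0.1977, -0.0005]
ft_force: [-4.2, -1.8, 3.2]
```

```bash
python3 -m pendant '[{"jaw":0,"linear":[-0.2,0,0],"twist":0},{"jaw":0,"linear":[-0.1,0,0],"twist":0},{"jaw":0,"linear":[0,0,0],"twist":0}]' | grep -E "pos|ft"
cat > rib.py <<'E'
from h import *
L=np.array([np.cos(np.radians(12)),np.sin(np.radians(12))]);R=np.array([L,[-L[1],L[0]]])
for n in ("side","top"):
    c=cams.camera(n);C=cloud(c); s=(C[...,:2]-[.555,.2165])@R.T
    m=(abs(s[...,0])<.07)&(abs(s[...,1])<.055)&(C[...,2]>.03)&(C[...,2]<.09)
    p=np.c_[s[m],C[m][:,2]]; q=p[(p[:,2]<.058)&((abs(p[:,1])>.02))]
    k=np.linalg.lstsq(np.c_[q[:,:2],np.ones(len(q))],q[:,2],rcond=None)[0]
    h=p[:,2]-np.c_[p[:,:2],np.ones(len(p))]@k; r=p[h>.021]
    print(n,"panel slope",k.round(4),"rib top n",len(r),cv2.minAreaRect((r[:,:2]*1000).astype(np.float32)) if len(r)>4 else "",(r[:,2].min(),r[:,2].max()) if len(r) else "")
E
python3 rib.py
```

```text
position: [0.4495, 0.1981, -0.0006]
ft_force: [-6.3, -2.2, 4.0]
side panel slope [-0.1242 -0.0006  0.0478] rib top n 111 ((-28.389455795288086, 1.8958349227905273), (13.031782150268555, 35.19013214111328), 87.98236846923828) (np.float64(0.0709471083030957), np.float64(0.07887604310246893))
top panel slope [-0.1275  0.0011  0.047 ] rib top n 77 ((-25.23250961303711, -0.06298160552978516), (11.229864120483398, 34.049137115478516), 87.77786254882812) (np.float64(0.07003162737107094), np.float64(0.07945334893148559))
```

```bash
python3 -m pendant '[{"jaw":0,"linear":[1,0,0],"twist":0},{"jaw":0,"linear":[1,0,0],"twist":0},{"jaw":0,"linear":[0,0,0],"twist":0},{"jaw":1,"linear":[0,0,-3.3],"twist":0},{"jaw":1,"linear":[0,0,-3.4],"twist":0},{"jaw":1,"linear":[0,0,-3.4],"twist":0},{"jaw":1,"linear":[-2.5,-0.1,0],"twist":0},{"jaw":1,"linear":[-2.5,-0.1,0],"twist":0},{"jaw":1,"linear":[-2.5,-0.1,0],"twist":0},{"jaw":1,"linear":[-2.4,0,0],"twist":0},{"jaw":1,"linear":[0,0,0],"twist":0},{"jaw":1,"linear":[0,0,0],"twist":0}]'
python3 - <<'E'
from h import *
c=cams.camera("wrist");C=cloud(c);cv2.imwrite("pics/w5.png",c["color"])
m=(C[...,2]>.068)&(C[...,2]<.082)&(abs(C[...,0]-.527)<.03)&(abs(C[...,1]-.212)<.03)
p=C[m];print(m.sum()); 
if m.sum()>4: print(cv2.minAreaRect((p[:,:2]*1000).astype(np.float32)))
print(proj(c,[[.527,.2116,.074]]))
E
```

```text
time: 7.52
position: [0.5335, 0.2126, 0.1009]
tool_rot: [-0.104, 0.995, 0.0, 0.002]
ft_force: [-0.6, -0.6, 0.1]
grip_width: 0.0524
grip_force: 0.0
869
((529.7725830078125, 211.18450927734375), (36.64344024658203, 12.016307830810547), 12.134929656982422)
[[319.53128141 214.36386908]]
```

View pics/w5.png

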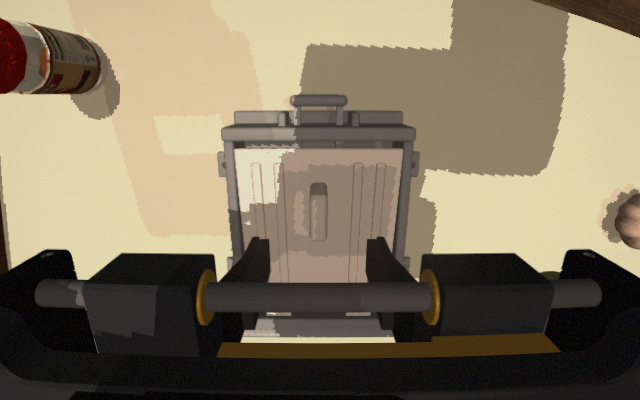

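The near edge has sprung up. The rib is at (319,212), midway between the open fingers at columns 270 and 367. Its measured centre is (0.530,0.211) with yaw 12.1°, so I'll descend and pinch.

```bash
python3 -m pendant '[{"jaw":1,"linear":[0.4,0,2],"twist":0},{"jaw":1,"linear":[0,0,2],"twist":0},{"jaw":1,"linear":[0,0,1.5],"twist":0},{"jaw":1,"linear":[0,0,0.6],"twist":0},{"jaw":1,"linear":[0,0,0],"twist":0},{"jaw":1,"linear":[0,0,0],"twist":0}]';  python3 -m pendant '[{"jaw":0,"linear":[0,0,0.15],"twist":0},{"jaw":0,"linear":[0,0,0],"twist":0},{"jaw":0,"linear":[0,0,0],"twist":0},{"jaw":0,"linear":[0,0,0],"twist":0},{"jaw":0,"linear":[0,0,0],"twist":0},{"jaw":0,"linear":[0,0,0],"twist":0},{"jaw":0,"linear":[0,0,0],"twist":0},{"jaw":0,"linear":[0,0,0],"twist":0},{"jaw":0,"linear":[0,0,0],"twist":0},{"jaw":0,"linear":[0,0,0],"twist":0}]' 12
```

```text
time: 8.07
position: [0.5265, 0.2114, 0.0396]
tool_rot: [-0.105, 0.995, -0.0, -0.0]
ft_force: [0.5, -0.6, -0.6]
grip_width: 0.0858
grip_force: 0.0
time: 8.9
position: [0.5269, 0.2114, 0.0379]
tool_rot: [-0.104, 0.995, -0.0, -0.0]
ft_force: [0.2, 0.2, 0.2]
grip_width: 0.0282
grip_force: 0.0
```

```bash
python3 -m pendant '[{"jaw":0,"linear":[0,0,0],"twist":0},{"jaw":0,"linear":[0,0,0],"twist":0},{"jaw":0,"linear":[0,0,0],"twist":0},{"jaw":0,"linear":[0,0,0],"twist":0},{"jaw":0,"linear":[0,0,0],"twist":0},{"jaw":0,"linear":[0,0,0],"twist":0},{"jaw":0,"linear":[0,0,0],"twist":0},{"jaw":0,"linear":[0,0,0],"twist":0}]' 12; python3 rib.py
```

```text
time: 9.57
position: [0.5269, 0.2114, 0.0379]
tool_rot: [-0.104, 0.995, -0.0, -0.0]
ft_force: [0.3, -0.1, -0.3]
grip_width: 0.0121
grip_force: 12.0
side panel slope [-0.1235 -0.0007  0.0478] rib top n 0  
top panel slope [-0.1248 -0.      0.047 ] rib top n 0
```

```bash
python3 -m pendant '[{"jaw":0,"linear":[-0.13,0,-0.38],"twist":0},{"jaw":0,"linear":[-0.13,0,-0.39],"twist":0},{"jaw":0,"linear":[-0.16,0,-0.4],"twist":0},{"jaw":0,"linear":[-0.17,0,-0.39],"twist":0},{"jaw":0,"linear":[0,0,0],"twist":0}]'; python3 rib.py; python3 -m pendant '[{"jaw":0,"linear":[-0.19,0,-0.38],"twist":0},{"jaw":0,"linear":[-0.2,0,-0.38],"twist":0},{"jaw":0,"linear":[-0.22,0,-0.36],"twist":0},{"jaw":0,"linear":[-0.24,0,-0.36],"twist":0},{"jaw":0,"linear":[0,0,0],"twist":0}]'
python3 - <<'E'
from h import *
c=cams.camera("side");cv2.imwrite("pics/s6.png",cv2.resize(c["color"][190:340,190:390],None,fx=4,fy=4))
E
```

```text
time: 10.08
position: [0.5334, 0.2129, 0.0544]
tool_rot: [-0.104, 0.995, 0.0, 0.001]
ft_force: [-1.1, 0.2, -1.9]
grip_width: 0.0118
grip_force: 12.0
side panel slope [-0.2624  0.0012  0.0608] rib top n 10 ((-22.70877456665039, 15.758688926696777), (15.227014541625977, 1.7128700017929077), 3.0044357776641846) (np.float64(0.08714983398155246), np.float64(0.08986228876531471))
top panel slope [-0.2745 -0.0005  0.0607] rib top n 0  
time: 10.6
position: [0.5421, 0.2146, 0.0693]
tool_rot: [-0.104, 0.995, 0.0, 0.001]
ft_force: [0.2, -0.2, -1.3]
grip_width: 0.0118
grip_force: 12.0
```

View pics/s6.png

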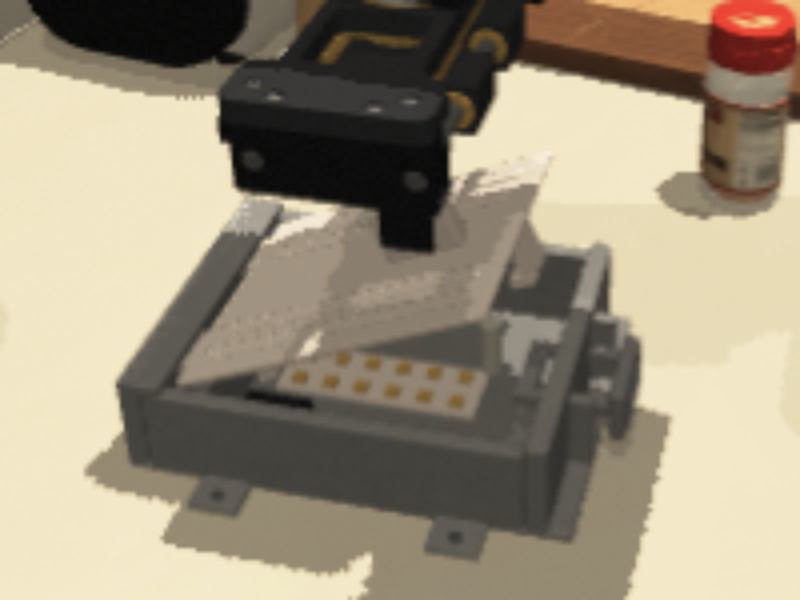

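The side view shows the diffuser swung up about its far edge, with the rib between the fingers at (420,225) and the hook clear of the near wall at (575,300). Now I'll draw it out and lift it.

```bash
python3 -m pendant '[{"jaw":0,"linear":[0.4,0,0],"twist":0},{"jaw":0,"linear":[0.6,0,0],"twist":0},{"jaw":0,"linear":[0.6,0,0],"twist":0},{"jaw":0,"linear":[0.6,0,0],"twist":0},{"jaw":0,"linear":[0,0,0],"twist":0}]' 20; python3 -m pendant '[{"jaw":0,"linear":[0.2,0,-0.8],"twist":0},{"jaw":0,"linear":[0.2,0,-1.2],"twist":0},{"jaw":0,"linear":[0.2,0,-2],"twist":0},{"jaw":0,"linear":[0.4,0,-2.5],"twist":0},{"jaw":0,"linear":[0.8,0,-2.5],"twist":0},{"jaw":0,"linear":[1,0,-2.5],"twist":0},{"jaw":0,"linear":[1,0,-2.5],"twist":0},{"jaw":0,"linear":[1,0,-2.2],"twist":0},{"jaw":0,"linear":[1,0,-1.5],"twist":0},{"jaw":0,"linear":[0,0,0],"twist":0},{"jaw":0,"linear":[0,0,0],"twist":0}]'
python3 - <<'E'
from h import *
c=cams.camera("side");cv2.imwrite("pics/s7.png",c["color"][60:360,180:580])
E
```

```text
time: 11.07
position: [0.5167, 0.2095, 0.0682]
tool_rot: [-0.105, 0.995, -0.0, -0.002]
ft_force: [-0.5, 0.4, -1.0]
grip_width: 0.0115
grip_force: 20.0
time: 11.98
position: [0.463, 0.1979, 0.2468]
tool_rot: [-0.105, 0.995, 0.0, 0.002]
ft_force: [0.2, 0.2, -1.9]
grip_width: 0.012
grip_force: 20.0
```

View pics/s7.png

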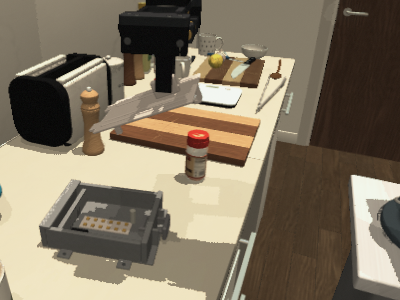

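Diffuser is held and free of the frame, tilted near edge up, with jar and mill undisturbed. Moving it over the board.

```bash
python3 -m pendant '[{"jaw":0,"linear":[0,0,-1],"twist":6},{"jaw":0,"linear":[0,0,-0.5],"twist":6},{"jaw":0,"linear":[-0.1,-1.5,0],"twist":0},{"jaw":0,"linear":[-0.3,-2.8,0],"twist":0},{"jaw":0,"linear":[-0.4,-3.6,0],"twist":0},{"jaw":0,"linear":[-0.4,-3.6,0],"twist":0},{"jaw":0,"linear":[-0.4,-3.6,0],"twist":0},{"jaw":0,"linear":[-0.4,-3.6,0],"twist":0},{"jaw":0,"linear":[-0.4,-3.6,0],"twist":0},{"jaw":0,"linear":[-0.4,-3.6,0],"twist":0},{"jaw":0,"linear":[-0.4,-3.6,0],"twist":0},{"jaw":0,"linear":[-0.4,-3.6,0],"twist":0}]'; python3 -m pendant '[{"jaw":0,"linear":[-0.4,-3.5,0],"twist":0},{"jaw":0,"linear":[-0.2,-2.5,0],"twist":0},{"jaw":0,"linear":[0,-1,0],"twist":0},{"jaw":0,"linear":[0,0,0],"twist":0},{"jaw":0,"linear":[0,0,0],"twist":0}]'
cat > dif.py <<'E'
from h import *
import sys
c=cams.camera("top");C=cloud(c);h=cv2.cvtColor(c["color"],cv2.COLOR_BGR2HSV)
m=(C[...,1]<-.085)&(C[...,1]>-.33)&(C[...,0]<.66)&(C[...,0]>.38)&(h[...,1]<80)&(C[...,2]>.03)&(C[...,2]<float(sys.argv[1]))
m=cv2.morphologyEx(m.astype(np.uint8),cv2.MORPH_OPEN,np.ones((3,3)))>0
p=C[m]; k=np.linalg.lstsq(np.c_[p[:,:2],np.ones(len(p))],p[:,2],rcond=None)[0]
print(m.sum(),"slope",k[:2].round(3),"min",p.min(0).round(3),"max",p.max(0).round(3),"medz",np.median(p[:,2]).round(4),cv2.minAreaRect((p[:,:2]*1000).astype(np.float32)))
E
python3 dif.py .3
```

```text
time: 13.03
position: [0.4983, -0.135, 0.2586]
tool_rot: [0.0, 1.0, 0.001, -0.001]
ft_force: [1.1, 0.4, -2.3]
grip_width: 0.0122
grip_force: 20.0
time: 13.45
position: [0.504, -0.2025, 0.2589]
tool_rot: [0.001, 1.0, 0.001, -0.001]
ft_force: [-0.2, 0.9, -0.7]
grip_width: 0.0115
grip_force: 20.0
2196 slope [-0.446  0.005] min [ 0.46  -0.263  0.224] max [ 0.601 -0.144  0.289] medz 0.2431 ((530.3308715820312, -203.02761840820312), (118.9675521850586, 140.82020568847656), 89.43084716796875)
```

```bash
python3 -m pendant '[{"jaw":0,"linear":[0,0,2],"twist":0},{"jaw":0,"linear":[0,0,3],"twist":0},{"jaw":0,"linear":[0,0,3],"twist":0},{"jaw":0,"linear":[0,0,3],"twist":0},{"jaw":0,"linear":[0,0,3],"twist":0},{"jaw":0,"linear":[0,0,2.5],"twist":0},{"jaw":0,"linear":[0,0,1.5],"twist":0},{"jaw":0,"linear":[0,0,1],"twist":0},{"jaw":0,"linear":[0,0,0],"twist":0},{"jaw":0,"linear":[0,0,0],"twist":0}]'; python3 -m pendant '[{"jaw":0,"linear":[0,0,0.3],"twist":0},{"jaw":0,"linear":[0,0,0.3],"twist":0},{"jaw":0,"linear":[0,0,0.3],"twist":0},{"jaw":0,"linear":[0,0,0.3],"twist":0},{"jaw":0,"linear":[0,0,0],"twist":0}]' 8;python3 dif.py .15
```

```text
time: 14.33
position: [0.5049, -0.2021, 0.0705]
tool_rot: [-0.001, 1.0, 0.0, -0.0]
ft_force: [-0.1, 0.1, -1.1]
grip_width: 0.0118
grip_force: 20.0
time: 14.75
position: [0.5045, -0.2034, 0.0584]
tool_rot: [0.0, 1.0, -0.0, 0.0]
ft_force: [-0.6, 0.0, 0.7]
grip_width: 0.0116
grip_force: 8.0
1213 slope [-0.435  0.002] min [ 0.46  -0.261  0.03 ] max [ 0.592 -0.145  0.088] medz 0.044 ((525.8983764648438, -202.26718139648438), (116.08201599121094, 131.68878173828125), 89.33492279052734)
```

Just touching. I'll lower further with a light grip so it turns flat.

```bash
python3 -m pendant '[{"jaw":0,"linear":[0,0,0.3],"twist":0},{"jaw":0,"linear":[0,0,0.3],"twist":0},{"jaw":0,"linear":[0,0,0.3],"twist":0},{"jaw":0,"linear":[0,0,0.3],"twist":0},{"jaw":0,"linear":[0,0,0],"twist":0}]' 6;python3 dif.py .15;  python3 -m pendant '[{"jaw":0,"linear":[0,0,0.3],"twist":0},{"jaw":0,"linear":[0,0,0.3],"twist":0},{"jaw":0,"linear":[0,0,0.2],"twist":0},{"jaw":0,"linear":[0,0,0.2],"twist":0},{"jaw":0,"linear":[0,0,0],"twist":0}]';python3 dif.py .15
```

```text
time: 15.22
position: [0.5044, -0.2031, 0.0456]
tool_rot: [0.0, 1.0, 0.0, -0.0]
ft_force: [-1.0, 0.3, 0.5]
grip_width: 0.0118
grip_force: 6.0
1494 slope [-0.281  0.008] min [ 0.461 -0.263  0.03 ] max [ 0.61  -0.144  0.145] medz 0.0432 ((535.3409423828125, -203.17543029785156), (117.89083099365234, 148.9329376220703), 89.34834289550781)
time: 15.68
position: [0.5046, -0.2031, 0.0358]
tool_rot: [0.0, 1.0, 0.0, -0.0]
ft_force: [-0.8, 0.5, -1.0]
grip_width: 0.0116
grip_force: 6.0
1689 slope [-0.348  0.101] min [ 0.462 -0.262  0.035] max [ 0.614 -0.141  0.15 ] medz 0.0428 ((538.1847534179688, -199.62669372558594), (116.31720733642578, 157.92710876464844), 85.08731842041016)
```

```bash
python3 dif.py .06; python3 -m pendant '[{"jaw":0,"linear":[0,0,0.2],"twist":0},{"jaw":0,"linear":[0,0,0.2],"twist":0},{"jaw":0,"linear":[0,0,0],"twist":0}]';python3 dif.py .06;  python3 -m pendant '[{"jaw":0,"linear":[0,0,0.15],"twist":0},{"jaw":0,"linear":[0,0,0.1],"twist":0},{"jaw":0,"linear":[0,0,0],"twist":0}]';python3 dif.py .06
```

```text
1535 slope [-0.094  0.004] min [ 0.482 -0.263  0.034] max [ 0.614 -0.145  0.055] medz 0.0426 ((547.9465942382812, -203.38055419921875), (117.23294830322266, 132.00064086914062), 89.36392974853516)
time: 16.03
position: [0.5046, -0.2032, 0.0321]
tool_rot: [0.0, 1.0, -0.0, -0.0]
ft_force: [-0.8, -0.0, -0.5]
grip_width: 0.012
grip_force: 6.0
1537 slope [-0.047  0.001] min [ 0.482 -0.262  0.035] max [ 0.616 -0.146  0.051] medz 0.0422 ((548.818359375, -204.26307678222656), (132.44921875, 117.51061248779297), 0.9973852634429932)
time: 16.33
position: [0.5045, -0.2032, 0.0297]
tool_rot: [0.0, 1.0, 0.0, -0.0]
ft_force: [-0.6, 0.1, 0.4]
grip_width: 0.0119
grip_force: 6.0
1556 slope [-0.013  0.002] min [ 0.482 -0.262  0.035] max [ 0.616 -0.145  0.048] medz 0.0419 ((548.7178344726562, -203.61497497558594), (116.74334716796875, 133.9828643798828), 89.89673614501953)
```

```bash
python3 -m pendant '[{"jaw":0,"linear":[0,0,0.1],"twist":0},{"jaw":0,"linear":[0,0,0.05],"twist":0},{"jaw":0,"linear":[0,0,0],"twist":0}]';python3 dif.py .06;  python3 -m pendant '[{"jaw":0,"linear":[0,0,0.05],"twist":0},{"jaw":0,"linear":[0,0,0],"twist":0},{"jaw":0,"linear":[0,0,0],"twist":0}]';python3 dif.py .06
```

```text
time: 16.63
position: [0.5048, -0.2032, 0.029]
tool_rot: [0.0, 1.0, -0.0, 0.0]
ft_force: [-2.3, 1.2, 4.7]
grip_width: 0.0118
grip_force: 6.0
1569 slope [-0.006  0.002] min [ 0.482 -0.263  0.036] max [ 0.616 -0.145  0.048] medz 0.0418 ((548.78466796875, -203.61363220214844), (116.9476089477539, 134.64881896972656), 89.36617279052734)
time: 16.93
position: [0.5048, -0.2032, 0.0288]
tool_rot: [0.0, 1.0, -0.0, 0.0]
ft_force: [-1.5, 1.4, 7.1]
grip_width: 0.0119
grip_force: 6.0
1568 slope [-0.006  0.001] min [ 0.482 -0.261  0.035] max [ 0.616 -0.145  0.049] medz 0.0419 ((548.8258056640625, -203.24163818359375), (115.74622344970703, 134.56565856933594), 89.49945068359375)
```

The slope is about zero and the board pushes back with 7 N, so the diffuser is resting flat. I'll release and lift clear.

```bash
python3 -m pendant '[{"jaw":0,"linear":[0,0,-0.05],"twist":0},{"jaw":0.7,"linear":[0,0,0],"twist":0},{"jaw":0.7,"linear":[0,0,0],"twist":0},{"jaw":0.7,"linear":[0,0,0],"twist":0},{"jaw":0.7,"linear":[0,0,0],"twist":0},{"jaw":0.7,"linear":[0,0,0],"twist":0},{"jaw":0.7,"linear":[0,0,0],"twist":0},{"jaw":0.7,"linear":[0,0,0],"twist":0},{"jaw":0.7,"linear":[0,0,0],"twist":0},{"jaw":0.7,"linear":[0,0,0],"twist":0}]' | tail -2;  python3 -m pendant '[{"jaw":0.7,"linear":[0,0,-1],"twist":0},{"jaw":0.7,"linear":[0,0,-2],"twist":0},{"jaw":0.7,"linear":[0,0,-3],"twist":0},{"jaw":0.7,"linear":[0,0,-3],"twist":0},{"jaw":0.7,"linear":[0,0,-3],"twist":0},{"jaw":0.7,"linear":[1,0,-3],"twist":0},{"jaw":0.7,"linear":[3,0,-2],"twist":0},{"jaw":0.7,"linear":[3,0,0],"twist":0},{"jaw":0.7,"linear":[2,0,0],"twist":0},{"jaw":0.7,"linear":[0,0,0],"twist":0},{"jaw":0.7,"linear":[0,0,0],"twist":0}]'; python3 dif.py .06
python3 - <<'E'
from h import *
c=cams.camera("side");cv2.imwrite("pics/s8.png",cv2.resize(c["color"][110:330,200:480],None,fx=2.7,fy=2.7))
E
```

```text
grip_width: 0.059
grip_force: 0.0
time: 18.73
position: [0.4141, -0.2032, 0.1993]
tool_rot: [0.001, 1.0, -0.0, 0.001]
ft_force: [0.1, 0.1, -0.6]
grip_width: 0.0609
grip_force: 0.0
3326 slope [-0.002  0.001] min [ 0.463 -0.263  0.036] max [ 0.616 -0.144  0.06 ] medz 0.0418 ((539.6461791992188, -203.8749542236328), (118.56542205810547, 152.70542907714844), 89.1938247680664)
```

View pics/s8.png

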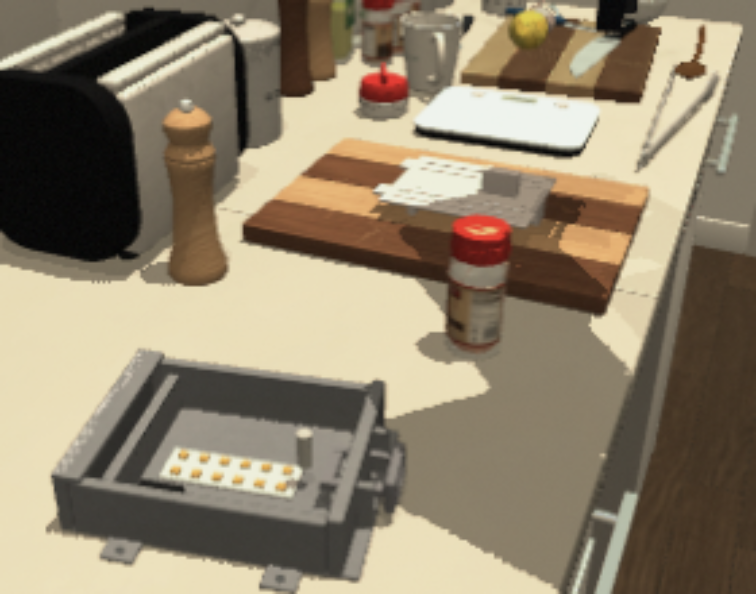

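The diffuser lies flat and fully on the board, rib up at (500,182). The jar and mill still stand where they were, and the frame is empty.

```bash
python3 -c "from rig import robot; print(robot.hand_in())"
```

```text
the job is handed in; nothing more can be done
None
```

The diffuser is out of the light and lies flat, rib up and wholly on the chopping board; the jar and salt mill stand where they were, and the job was handed in at about 19 s, with no verdict shown.

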